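Shim the rocking coffee machine

TASK

The espresso machine rocks because its front right foot (right as you face it) is stuck and hangs a little clear of the worktop. Take the wooden shim by its thick end and, keeping it flat on the worktop, slide it thin end first straight in under that foot until you feel it drag and the foot rests on it. Do not jack the machine up or disturb the mug and the jar; leave the shim there and let go.

Things in the scene. Friction and masses are not known exactly. Their poses are not given: they have to be found in the camera images.
- coffee_machine: Steel espresso machine, 300 mm deep, 260 wide, 330 high. Origin on the worktop under its middle; x from its front to its back, y to its left as you face it. Underside 34 mm up. Drip tray (34 to 86 mm up) and head (238 to 328 mm up) end at the front plane x = -150 mm; knob and gauge stand out 25 mm more. It stands on screw feet 32 mm across and does not slide, only rocks about its rear feet.
- foot (a point): Point on the worktop straight below the middle of the stuck front right foot: 60 mm behind the machine's front plane, 95 mm right of its middle; axes as the machine's. The foot's underside, a flat disc 32 mm across, hangs 6 to 10.5 mm above it, different each time and not shown. The foot itself does not give. The portafilter handle points away to the front left.
- tray (a point): Middle of the machine's front lower edge, under the drip tray: 34 mm above the worktop while the machine stands on its sound feet, as at the start. It rises when the front is jacked up (1.3 mm for each 1 mm at the stuck foot). About 7.5 N upward at the stuck foot starts to lift the machine; it sinks back by its own weight.
- shim: Loose beech shim: plain wedge 125 mm long, 38 wide, flat below, 60 g; 2 mm thick at the thin end, 22.8 at the thick end, rising 1 in 6. Origin: centre of its underside; x points to the thin end. It lies on the worktop right of the machine's front, thin end roughly away from the robot. When in, its point x = -44 mm stays 11 to 38 mm in front of the machine's front plane: lean the tool back there.
- shim_tip (a point): Middle of the lower edge of the shim's thin end, 62.5 mm from its origin.
- mug: Bystander: white mug, 98 mm high, 82 mm across, 116 mm over its handle, loose; origin at its underside, midway between handle and far side. Stands left in front of the machine.
- jar: Bystander: glass jar with a dark lid, 86 mm high, 65 mm across, loose; origin at the centre of its underside. Stands right in front of the machine.
There are look-alikes about, which are no part of the job. Several things have the shape of the shim; the one meant has the colours described above.

How it is judged:
On the way:
1. the shim's thin end goes in under the stuck foot while the gripper has hold of the shim (x of shim_tip in the frame of foot between -0.014 and 0.05 m and y of shim_tip in the frame of foot between -0.03 and 0.03 m and contact force between the fingers and shim above 2 N), for 0.1 s.
At the end, for the whole second after the job is handed in: Shim flat on the worktop, pointing in (0.3 rad), its thin end past the foot's middle, foot within 18 mm of its centre line and pressing on it with over 1 N; front edge of the machine below 36 mm (foot lifted under 1.5 mm); shim at rest (contact force between shim and coffee_machine above 1 N and height (world z) of tray below 0.036 m and y of foot in the frame of shim between -0.018 and 0.018 m and x of shim_tip in the frame of foot between -0.002 and 0.055 m and angle between the x axis of shim and the x axis of coffee_machine, either way round below 0.3 rad and height (world z) of shim below 0.003 m and angle between shim's own z axis and vertical below 0.05 rad and linear speed of shim below 0.01 m/s); the robot touches nothing.
It fails at once if the machine is jacked up (its front lower edge above 39.5 mm, about 4 mm lift at the foot) (height (world z) of tray above 0.0395 m).
It fails at once if the shim is forced against the machine (more than 35 N) (contact force between shim and coffee_machine above 35 N).
It fails at once if the robot rams the machine (more than 25 N) (contact force between any of the arm, the fingers and coffee_machine above 25 N).
It fails at once if the mug or the jar is moved by more than 40 mm (distance of any of mug, jar from where it was at the start of the episode above 0.04 m).
It also fails if it takes over 58 s, if anything falls off the work surface, if the arm or the gripper's body presses on something with over 40 N, if the wrist force passes 120 N, or if a joint passes its speed limit or range.

ROBOT

A 6-joint arm with a two-finger parallel gripper is mounted at the origin on a cart in front of the work surface, level with it; the furniture and walls round the work are solid. World frame = base frame: x ahead of the robot, y to its left, z up, the work surface at z = 0. Lengths are in m, angles in rad, forces in N, time in s.
With the tool pointing down it reaches from about 0.325 to 0.9 m from the base axis. Payload 3.5 kg.
Tool frame: the origin (TCP) lies midway between the tips of the shut fingers; the grasp point (between the pads) lies 19 mm behind it; z points along the fingers, y is the line along which they close (so a half turn about z gives the same grasp; the last joint's range is limited). The gripper opens to 85 mm and grips with 20 to 120 N. Pads are 22 mm wide; open, the fingers measure 114 mm over their backs; the gripper's body (76 mm by 85 mm) begins 54 mm behind the grasp point. The pads swing forward as they close: fully open they stand 13 mm farther back than shut.
Start: joints at [-1.401, 0.276, -0.026, 1.268, 0, 1.467], TCP at [0.168, -0.602, 0.231] pointing down, gripper open.
Joint ranges: [-3.12, 3.12], [-0.85, 1.88], [-1.08, 1.24], [-1.95, 2.15], [-1.57, 1.53], [-3.14, 3.14]. Speed limits (rad/s): [2.57, 2.57, 3.14, 3.14, 3.14, 3.14].

INTERFACE

Orientations are given as a unit quaternion [w, x, y, z].
In Python, from workcell import monitor, viewer, order, nets gives the robot as it stands.
- The arm moves only by the tool servo_tool, never from a script. Its argument "commands" is a list of rows, each a list of 6 numbers: the shift along the world's x, y, z in units of 1000 mm (1.0 is 1000 mm), then the turn, a rotation vector about the world's x, y, z in units of 180 degrees (1.0 is 180 degrees). A call has 1 to 10 rows; each row is the pose to reach, as a shift and turn from the pose commanded when the call began, turning the shorter way round; what a row does not reach only later rows make up. A row lasts 1/12 s, in which the tool goes at most 41.7 mm and 7.16 degrees, less where a joint would pass 70% of its speed; a pose out of reach is approached as far as the arm can. A call with a number of a shift or a turn outside -1 to 1 is refused whole. A call with a gripper value outside its range is refused whole. "claw" is the opening, from 0 (shut) to 1 (fully open), set as the call begins (left out, the last holds). The fingers move at their own pace and stop on an object; the grip force is fixed at half the most. Time passes only in rows, so rows that repeat a pose let the fingers close. It gives the time, the measured TCP pose, the force, the opening and the grip force at its end, in the units of the state.
- monitor.sense(): the state, without advancing time (a new reading comes with each control period).
- viewer.snapshot(name): name is "scene" or "top" or "wrist"; returns a dict with "img" (420x560x3 uint8, red, green, blue), "z_map" (420x560 float32, m along the optical axis (not along the pixel's ray), 0 where there is no reading), "fx", "fy", "cx", "cy" (pixels), "R" (3x3) and "t" (3): a world point X has camera coordinates R X + t. Camera axes: x right, y down, z forward; pixel columns grow to the right and rows downward; lengths in m; the calibration is good to about 2 mm. The wrist camera is an equidistant fisheye: a pixel r from the principal point sees the ray r / f radians off the axis. A picture is of the moment at which its call begins.
- order.close_job(): hands the job in; it is judged then, once.
Trained networks look in the newest picture that a camera, given by its name, has taken for a name from the list of things; names that differ only in an ending like _2 or _b are one class to them, and where a whole thing is asked for, a point or a joint stands for the part that bears it (a point fixed in the world has none). Each returns a list of dicts, best first, with "score" (0 to 1); they miss things now and then, are a little off and sometimes report something else, mostly with a low value. They report only what shows in the picture. A call takes as long as a camera call. They do not tell look-alikes from the thing itself.
- nets.spot_in(camera, query): "at" ([column, row] in pixels, amid what is visible of it).
The state is a dict: "time_s": time; "q": joint angles; "joint_velocities": joint speeds; "joint_efforts": joint torques, N m; "position": TCP position; "tool_rot": TCP orientation; "force": force on the tool from outside, world axes, zero at the start; "moment": the same for the moment, N m; "opening": finger opening in m; "grip_force": force on a finger pad.
Only numpy, scipy, OpenCV 4.12 (cv2) and the standard library are available. Lean on these libraries where they do the work, as an engineer would, in place of code of your own. Each camera call takes 0.05 s, during which the arm holds its last target. There are 200 camera calls.

## Working session

There is one attempt and no reset: what is moved stays moved. The work goes in short steps, Python scripts to look and compute and a tool call to move; the robot and the scene stay as the last step left them, time stands still between calls to the robot, and variables do not carry over. Pictures are saved under pics/ and viewed, at most 10 in all, crops included, and the job is handed in when it is done.

Besides the shell and the picture viewer there is one more tool, called after ">>>" as name(argument=value, ...) on one line, values as JSON. servo_tool: Moves the arm, as the interface text tells. Its arguments: {"type":"object","properties":{"commands":{"type":"array","items":{"type":"array","items":{"type":"number","minimum":-1,"maximum":1}}},"claw":{"type":"number"}},"required":["commands"]}

```bash
mkdir -p pics; cat > h.py <<'E'
import numpy as np, cv2
from workcell import monitor, viewer, order, nets
def snap(n): return viewer.snapshot(n)
def cloud(s):
    z=s["z_map"];v,u=np.mgrid[:z.shape[0],:z.shape[1]]
    P=np.stack([(u-s["cx"])/s["fx"]*z,(v-s["cy"])/s["fy"]*z,z],-1)
    W=(P-np.array(s["t"]))@np.array(s["R"]); W[z==0]=np.nan
    return W
def save(n,img): cv2.imwrite(n,img[:,:,::-1])
E
python3 - <<'E'
from h import *
out=[]
for n in ("scene","top"):
    s=snap(n); W=cloud(s); out.append(s["img"]); np.savez(n+".npz",img=s["img"],W=W,**{k:s[k] for k in("fx","fy","cx","cy","R","t")})
    save(f"pics/{n}.png",s["img"])
    print(n,"cam at",-np.array(s["R"]).T@s["t"])
    for q in ("shim","coffee_machine","mug","jar","foot"):
        try:
            for d in nets.spot_in(n,q)[:5]:
                u,v=map(int,np.round(d["at"])); print(q,round(d["score"],2),(u,v),np.round(W[v,u],3))
        except Exception as e: print(q,e)
print(monitor.sense())
E
```

```text
scene cam at [-0.09290651  0.79294587  0.66831791]
shim 0.98 (364, 202) [ 0.519 -0.304  0.016]
shim 0.59 (371, 232) [ 0.415 -0.172  0.014]
coffee_machine 0.77 (194, 161) [0.626 0.229 0.288]
mug 0.91 (221, 285) [0.48  0.306 0.087]
jar 0.59 (314, 204) [ 0.584 -0.141  0.052]
jar 0.28 (196, 163) [0.626 0.224 0.282]
jar 0.26 (192, 160) [0.627 0.233 0.291]
foot 0.94 (197, 161) [0.621 0.224 0.288]
top cam at [ 0.27760774 -0.11352156  1.00619243]
shim 0.92 (321, 304) [ 0.428 -0.173  0.012]
shim 0.75 (385, 278) [ 0.52  -0.311  0.012]
coffee_machine 0.72 (226, 108) [0.7   0.087 0.328]
mug 0.95 (138, 229) [0.506 0.292 0.038]
mug 0.44 (228, 109) [0.699 0.082 0.328]
jar 0.69 (333, 230) [ 0.587 -0.165  0.087]
foot 0.94 (229, 108) [0.703 0.082 0.326]
{'time_s': 0.6, 'q': array([-1.40137645e+00,  2.76385659e-01, -2.63682697e-02,  1.26800077e+00,
        6.10628957e-07,  1.46738864e+00]), 'joint_velocities': array([ 0.00095176,  0.00106379,  0.00092217,  0.00012563, -0.00052318,
        0.00053059]), 'joint_efforts': array([-8.37547323e-04, -4.45171916e+01,  2.95369720e+01,  1.32168556e-03,
       -1.15809048e-04,  5.13277847e-07]), 'position': array([ 0.16839796, -0.60190054,  0.23133719]), 'tool_rot': array([2.07943434e-05, 9.90710059e-01, 1.35991094e-01, 9.92070193e-07]), 'force': array([ 0.16205144, -0.09904741, -0.65621527]), 'moment': array([-0.04868088, -0.0097615 ,  0.02748194]), 'grip_force': 0.0, 'opening': 0.08548582554927463}
```

```bash
python3 - <<'E'
import cv2,numpy as np
a=cv2.imread("pics/scene.png");b=cv2.imread("pics/top.png")
cv2.imwrite("pics/c1.png",cv2.resize(a,(800,600),interpolation=cv2.INTER_CUBIC))
cv2.imwrite("pics/c2.png",cv2.resize(b[180:380,200:467],(800,600),interpolation=cv2.INTER_CUBIC))
E
```

```text
(no output)
```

View pics/c1.png

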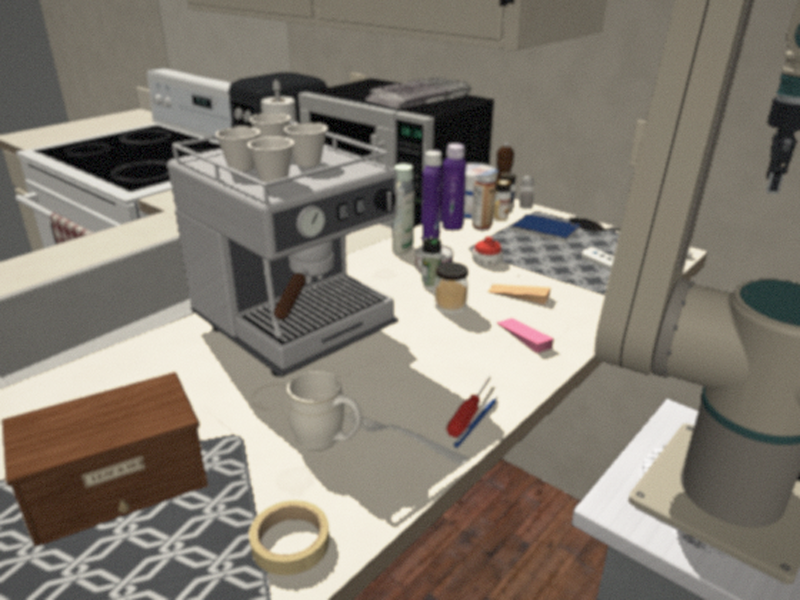

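View pics/c2.png

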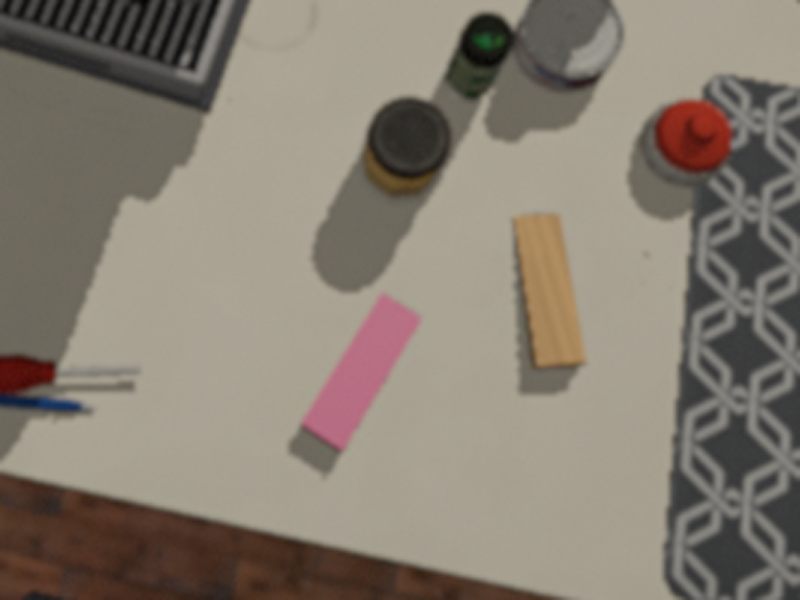

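The candidates in the top crop are the pink wedge at (360,370) and the beech wedge at (550,290), which is top pixel (385,278). The beech-coloured one is the shim, and its thick end is at the bottom, nearer the robot. The jar is at crop (408,140). The machine's front right tray corner is at crop (208,103), and the machine stands turned.

```bash
python3 - <<'E'
from h import *
for n in("top","scene"):
    d=np.load(n+".npz"); W=d["W"]; img=d["img"].astype(int)
    x,y,z=W[...,0],W[...,1],W[...,2]
    print("==",n,"table z",np.nanmedian(z[(x>.4)&(x<.5)&(y<-.22)&(y>-.26)]))
    hsv=cv2.cvtColor(d["img"],cv2.COLOR_RGB2HSV)
    m=(hsv[...,1]>85)&(x>.42)&(x<.62)&(y<-.24)&(y>-.38)&(z<.04)&(z>-.01)&(hsv[...,0]<25)
    lab,k=cv2.connectedComponents(m.astype(np.uint8))[::-1][0],0
    nn,lab,st,c=cv2.connectedComponentsWithStats(m.astype(np.uint8)); i=1+np.argmax(st[1:,4]); m=lab==i
    P=W[m]; r=cv2.minAreaRect(P[:,:2].astype(np.float32)*1000); print("shim",len(P),r,"corners",np.round(cv2.boxPoints(r)).tolist())
    A=np.c_[P[:,:2],np.ones(len(P))]; co=np.linalg.lstsq(A,P[:,2],rcond=None)[0]; print("plane",co[:2],"slope",np.hypot(*co[:2]),"uphill dir deg",np.degrees(np.arctan2(co[1],co[0])),"zrange",np.percentile(P[:,2],[2,98]))
    print("mean",P.mean(0))
    for lo,hi,nm in((.318,.335,"top"),(.075,.095,"tray")):
        mm=(z>lo)&(z<hi)&(x>.5)&(y>-.12)&(y<.32)&(x<1.1)
        nn,lab,st,c=cv2.connectedComponentsWithStats(mm.astype(np.uint8)); i=1+np.argmax(st[1:,4]); Q=W[lab==i]
        r=cv2.minAreaRect(Q[:,:2].astype(np.float32)*1000); print(nm,len(Q),r,np.round(cv2.boxPoints(r)).tolist())
    # vertical faces: head front
    for lo,hi in((.25,.315),(.04,.08)):
        mm=(z>lo)&(z<hi)&(x>.5)&(y>-.12)&(y<.32)&(x<1.)
        Q=W[mm][:,:2]; best=(0,)
        rng=np.random.default_rng(0)
        for _ in range(600):
            if len(Q)<10: break
            a,b=Q[rng.choice(len(Q),2,False)]; t=b-a; L=np.linalg.norm(t)
            if L<.04: continue
            nrm=np.array([-t[1],t[0]])/L; e=abs((Q-a)@nrm)<.003
            if e.sum()>best[0]: best=(e.sum(),nrm,e)
        if best[0]:
            q=Q[best[2]]; c=q.mean(0); v=np.linalg.svd(q-c,full_matrices=False)[2][0]; s=(q-c)@v
            print("face",lo,best[0],len(Q),"c",c,"dir deg",np.degrees(np.arctan2(v[1],v[0])),"ends",c+v*s.min(),c+v*s.max())
    for nm,cx,cy,rr,h in(("jar",.587,-.165,.07,.1),("mug",.5,.295,.09,.11)):
        mm=(abs(x-cx)<rr)&(abs(y-cy)<rr)&(z>h-.025)&(z<h+.0)
        Q=W[mm]; print(nm,len(Q),Q[:,:].mean(0),np.ptp(Q,axis=0),cv2.minEnclosingCircle((Q[:,:2]*1000).astype(np.float32)))
E
```

```text
== top table z -0.0007816918891666816
shim 814 ((524.580810546875, -304.8738098144531), (123.43975067138672, 38.213043212890625), 14.746768951416016) corners [[460.0, -302.0], [470.0, -339.0], [589.0, -308.0], [579.0, -271.0]]
plane [-0.14405865 -0.07306308] slope 0.16152742158646735 uphill dir deg -153.10697208168898 zrange [0.00069629 0.02238355]
mean [ 0.52153007 -0.30501079  0.01200227]
top 8446 ((780.0050048828125, 111.52741241455078), (234.7431182861328, 269.517578125), 83.89624786376953) [[634.0, 9.0], [902.0, -20.0], [926.0, 214.0], [658.0, 243.0]]
tray 2747 ((729.1072387695312, 102.11965942382812), (252.75787353515625, 224.051025390625), 84.04722595214844) [[605.0, -12.0], [827.0, -35.0], [854.0, 216.0], [631.0, 239.0]]
face 0.25 1206 2596 c [0.61324157 0.11299515] dir deg 84.2395612686536 ends [ 0.60114149 -0.00695158] [0.62593519 0.23882563]
face 0.04 639 1418 c [0.61877219 0.11497227] dir deg 84.14609587162923 ends [ 0.60598054 -0.00979161] [0.63202473 0.24423139]
jar 606 [ 0.59972694 -0.17055743  0.08445957] [0.06514473 0.06507511 0.01499896] ((601.3809814453125, -170.17
[... 743 characters left out ...]
(764.2247314453125, 103.75729370117188), (261.96478271484375, 296.07220458984375), 83.95738220214844) [[603.0, -11.0], [898.0, -42.0], [925.0, 218.0], [631.0, 250.0]]
face 0.25 1726 4234 c [0.75899958 0.23348987] dir deg 174.09410771028564 ends [0.92167586 0.216662  ] [0.62698124 0.24714636]
face 0.04 1015 2467 c [0.62056637 0.1284418 ] dir deg 83.81380155671573 ends [ 0.6054267  -0.01123453] [0.63339412 0.24678879]
jar 251 [ 0.5961846  -0.16353228  0.08396826] [0.06523121 0.06384296 0.01487439] ((601.2105102539062, -166.7740478515625), 34.88298797607422)
mug 507 [0.49993707 0.28295585 0.09198225] [0.10523625 0.07716093 0.01545285] ((495.6272277832031, 276.10467529296875), 53.27949905395508)
```

The machine's x axis points about -6° and its front middle is near (0.619, 0.118), so the foot is near (0.669, 0.017). The shim is near (0.523, -0.304) with yaw about 14°. Both views agree to about 3 mm, and the sizes match. I'll stage above the thick end, leaning the tool back 45°.

>>> servo_tool(commands=[[0.1,0.09,0.0,0.03,-0.1,0],[0.32,0.288,-0.1,0.067,-0.241,0],[0.32,0.288,-0.1,0.067,-0.241,0],[0.32,0.288,-0.1,0.067,-0.241,0],[0.32,0.288,-0.1,0.067,-0.241,0],[0.32,0.288,-0.1,0.067,-0.241,0],[0.32,0.288,-0.1,0.067,-0.241,0],[0.32,0.288,-0.1,0.067,-0.241,0],[0.32,0.288,-0.1,0.067,-0.241,0],[0.32,0.288,-0.1,0.067,-0.241,0]], claw=0.7)

```text
time_s: 1.43
position: [0.4701, -0.3302, 0.1376]
tool_rot: [-0.051, 0.915, 0.125, 0.38]
force: [-0.1, -0.1, -0.1]
opening: 0.0601
grip_force: 0.0
```

>>> servo_tool(commands=[[0,0,0,0,0,-0.0075],[0,0,0,0,0,-0.0075],[0,0,0,0,0,-0.0075],[0,0,0,0,0,-0.0075],[0,0,0,0,0,-0.0075]])

```text
time_s: 1.85
position: [0.4692, -0.3332, 0.1388]
tool_rot: [-0.046, 0.917, 0.114, 0.38]
force: [0.1, -0.3, -0.3]
opening: 0.0599
grip_force: 0.0
```

```bash
python3 - <<'E'
from h import *
from scipy.spatial.transform import Rotation as Ro
st=monitor.sense(); q=st["tool_rot"]; R=Ro.from_quat([*q[1:],q[0]]).as_matrix()
print(st["time_s"],st["position"],np.round(R,3).tolist(),st["opening"],np.round(st["force"],2),np.round(st["q"],2))
print("yaw y-axis deg",np.degrees(np.arctan2(-R[0,1],R[1,1])))
s=snap("wrist"); cv2.imwrite("pics/w1.png",cv2.resize(s["img"][:,:,::-1],(800,600)))
d=np.load("top.npz"); W=d["W"]; x,y,z=W[...,0],W[...,1],W[...,2]
m=(x>.3)&(x<.59)&(y>-.13)&(y<.2)&(z>.006)
n,lab,stt,c=cv2.connectedComponentsWithStats(m.astype(np.uint8))
for i in range(1,n):
    if stt[i,4]>15: Q=W[lab==i]; print(stt[i,4],Q.min(0).round(3),Q.max(0).round(3))
s=snap("scene"); save("pics/s2.png",s["img"])
E
```

```text
1.85 [ 0.46917963 -0.33316115  0.13875547] [[0.685, 0.245, 0.687], [0.175, -0.97, 0.171], [0.708, 0.003, -0.707]] 0.05985600485490227 [ 0.07 -0.26 -0.28] [-1.1   0.14 -0.62  0.58  0.76  1.89]
yaw y-axis deg -165.84245478042644
136 [0.582 0.014 0.27 ] [0.59  0.049 0.305]
141 [0.338 0.182 0.006] [0.426 0.2   0.019]
733 [ 0.335 -0.002  0.006] [0.395 0.165 0.031]
```

View pics/w1.png

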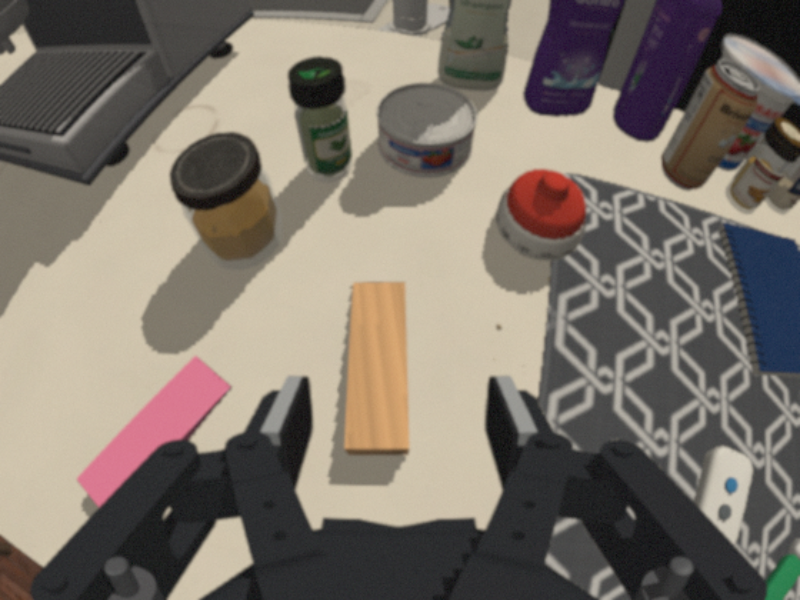

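The wrist view shows the beech shim at (378,365) with its thick end at (378,448), the pink look-alike at (155,430), and the jar at (225,195). The machine's front right foot is at (117,150) and the rear right one at (222,47). I'll measure the shim and feet from this view too.

```bash
cat >> h.py <<'E'
def wcloud(s):
    z=s["z_map"];v,u=np.mgrid[:z.shape[0],:z.shape[1]]
    a,b=(u-s["cx"])/s["fx"],(v-s["cy"])/s["fy"]; r=np.hypot(a,b)+1e-9; k=np.tan(np.minimum(r,1.5))/r
    P=np.stack([a*k*z,b*k*z,z],-1); W=(P-np.array(s["t"]))@np.array(s["R"]); W[z==0]=np.nan
    return W
def shimfit(W,img,box,sat=85):
    x,y,z=np.moveaxis(W,-1,0); hsv=cv2.cvtColor(img,cv2.COLOR_RGB2HSV)
    m=(hsv[...,1]>sat)&(hsv[...,0]<25)&(x>box[0])&(x<box[1])&(y>box[2])&(y<box[3])&(z<.045)&(z>-.01)
    n,lab,st,c=cv2.connectedComponentsWithStats(m.astype(np.uint8)); m=lab==1+np.argmax(st[1:,4]); P=W[m]
    r=cv2.minAreaRect(P[:,:2].astype(np.float32)*1000); return r,cv2.boxPoints(r).round(1).tolist(),P
E
python3 - <<'E'
from h import *
s=snap("wrist"); W=wcloud(s)
r,c,P=shimfit(W,s["img"],(.42,.62,-.38,-.24)); print(r,c,np.percentile(P[:,2],[2,98]))
x,y,z=np.moveaxis(W,-1,0); print("table",np.nanmedian(z[(x>.4)&(x<.5)&(y<-.22)&(y>-.26)]))
for (u,v) in((117,150),(222,47)):
    u,v=int(u*.7),int(v*.7); w=W[v-8:v+9,u-14:u+15].reshape(-1,3); im=s["img"][v-8:v+9,u-14:u+15].reshape(-1,3).sum(1)
    q=w[(im<130)&(w[:,2]<.032)&(w[:,2]>.003)]; print(len(q), np.nanmedian(q,0) if len(q) else 0, np.nanmin(q,0) if len(q) else 0, np.nanmax(q,0) if len(q) else 0)
m=(z>.04)&(z<.08)&(x>.55)&(x<.66)&(y>-.03)&(y<.2); Q=W[m][:,:2]; print(len(Q)); 
print("corner approx min y pts",Q[np.argsort(Q[:,1])[:10]].mean(0), "at front: ",Q[np.argsort(Q[:,0])[:10]].mean(0))
E
```

```text
((525.2349853515625, -304.0559997558594), (124.60198211669922, 40.84529495239258), 14.280804634094238) [[459.79998779296875, -299.6000061035156], [469.8999938964844, -339.20001220703125], [590.5999755859375, -308.5], [580.5999755859375, -268.8999938964844]] [0.00167856 0.02228399]
table -0.0006584428416416433
81 [0.66202393 0.0048512  0.01346534] [6.51864674e-01 2.46222127e-04 9.00888499e-03] [0.67718597 0.01231926 0.01638921]
65 [ 0.8555088  -0.0118573   0.00701242] [ 0.84846475 -0.01974493  0.00302638] [8.67979040e-01 7.13533669e-04 1.13281979e-02]
1971
corner approx min y pts [ 0.65397785 -0.01675586] at front:  [ 0.6042155  -0.00478243]
```

>>> servo_tool(commands=[[0.022,0.0205,0,0,0,0],[0.022,0.0205,-0.03,0,0,0],[0.022,0.0205,-0.06,0,0,0],[0.022,0.0205,-0.09,0,0,0],[0.022,0.0205,-0.109,0,0,0],[0.022,0.0205,-0.109,0,0,0],[0.022,0.0205,-0.109,0,0,0]])

```text
time_s: 2.58
position: [0.4907, -0.3103, 0.0281]
tool_rot: [-0.048, 0.917, 0.114, 0.38]
force: [0.5, 0.3, 0.1]
opening: 0.0598
grip_force: 0.0
```

>>> servo_tool(commands=[[0,0,-0.005,0,0,0],[0,0,-0.01,0,0,0],[0,0,-0.014,0,0,0],[0,0,-0.018,0,0,0],[0,0,-0.018,0,0,0],[0,0,-0.018,0,0,0]])

```text
time_s: 3.08
position: [0.4913, -0.3105, 0.0109]
tool_rot: [-0.047, 0.917, 0.115, 0.38]
force: [-0.6, -1.3, 0.2]
opening: 0.0596
grip_force: 0.0
```

```bash
python3 - <<'E'
from h import *
s=snap("wrist"); cv2.imwrite("pics/w2.png",cv2.resize(s["img"][:,:,::-1],(800,600)))
E
```

```text
(no output)
```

View pics/w2.png

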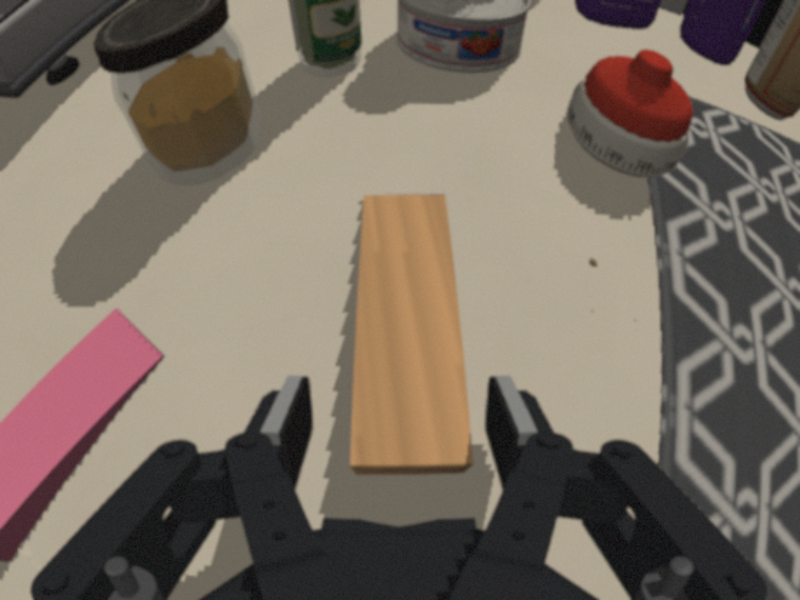

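The wrist view shows the shim at (410,330) lying between the open fingers, with its thick end at (410,465), slightly right of middle. I'll shift about 2 mm and close.

>>> servo_tool(commands=[[0,-0.002,-0.002,0,0,0],[0,-0.002,-0.003,0,0,0],[0,-0.002,-0.003,0,0,0]])

```text
time_s: 3.38
position: [0.4914, -0.3127, 0.0078]
tool_rot: [-0.047, 0.917, 0.115, 0.38]
force: [-0.8, 0.5, 1.1]
opening: 0.0596
grip_force: 0.0
```

>>> servo_tool(commands=[[0,0,0,0,0,0],[0,0,0,0,0,0],[0,0,0,0,0,0],[0,0,0,0,0,0],[0,0,0,0,0,0],[0,0,0,0,0,0]], claw=0.2)

```text
time_s: 3.88
position: [0.4914, -0.3128, 0.0082]
tool_rot: [-0.047, 0.917, 0.115, 0.38]
force: [-1.0, -0.3, 1.8]
opening: 0.0366
grip_force: 60.1
```

>>> servo_tool(commands=[[0,0,0.02,0,0,0],[-0.01,0,0.05,0,0,0],[-0.035,0,0.08,0,0,0],[-0.035,0,0.11,0,0,0],[-0.035,0,0.11,0,0,-0.01],[-0.035,0,0.11,0,0,-0.01]])

```text
time_s: 4.38
position: [0.4564, -0.3134, 0.1197]
tool_rot: [-0.039, 0.918, 0.101, 0.381]
force: [-1.9, -0.2, -1.4]
opening: 0.0365
grip_force: 60.2
```

>>> servo_tool(commands=[[0,0.03,0,0,0,-0.01],[0,0.06,0,0,0,-0.02],[0,0.1,0,0,0,-0.034],[0,0.14,0,0,0,-0.048],[0,0.18,0,0,0,-0.062],[0,0.22,0,0,0,-0.076],[0,0.26,0,0,0,-0.09],[0,0.3,0,0,0,-0.103],[0,0.33,0,0,0,-0.103],[0,0.345,0,0,0,-0.103]])

```text
time_s: 5.22
position: [0.4719, 0.0279, 0.1341]
tool_rot: [0.018, 0.928, -0.035, 0.37]
force: [0.2, -0.4, -0.1]
opening: 0.0368
grip_force: 60.8
```

>>> servo_tool(commands=[[0,0,0,0,0,0],[0,0,0,0,0,0],[0,0,0,0,0,0]])

```text
time_s: 5.47
position: [0.4723, 0.0212, 0.1335]
tool_rot: [0.02, 0.928, -0.041, 0.369]
force: [-0.5, -0.4, -0.5]
opening: 0.0367
grip_force: 60.8
```

```bash
cat > look.py <<'E'
from h import *
from scipy.spatial.transform import Rotation as Ro
st=monitor.sense(); q=st["tool_rot"]; R=Ro.from_quat([*q[1:],q[0]]).as_matrix()
print(st["time_s"],st["position"],"z",R[:,2].round(3),"yaw",np.degrees(np.arctan2(R[0,1],-R[1,1])).round(2),st["opening"],st["grip_force"],np.round(st["force"],2),np.round(st["q"],2))
p=st["position"]
def wshim(s,W,p):
    hsv=cv2.cvtColor(s["img"],cv2.COLOR_RGB2HSV); x,y,z=np.moveaxis(W,-1,0)
    m=(hsv[...,1]>85)&(hsv[...,0]<25)&(abs(y-p[1])<.05)&(x>p[0]-.06)&(x<p[0]+.12)&(z<p[2]+.05)&(z>p[2]-.03)
    n,lab,stt,c=cv2.connectedComponentsWithStats(m.astype(np.uint8)); P=W[lab==1+np.argmax(stt[1:,4])]
    r=cv2.minAreaRect(P[:,:2].astype(np.float32)*1000); print("shim",len(P),r,cv2.boxPoints(r).round(1).tolist())
    co=np.linalg.lstsq(np.c_[P[:,:2],np.ones(len(P))],P[:,2],rcond=None)[0]; print("slope x,y",co[:2],"z tip/thick",np.percentile(P[:,2],[1,99]))
E
python3 - <<'E'
from look import *
s=snap("wrist"); W=wcloud(s); wshim(s,W,p); cv2.imwrite("pics/w3.png",cv2.resize(s["img"][:,:,::-1],(800,600)))
s=snap("top"); W=cloud(s); wshim(s,W,p)
E
```

```text
5.4667 [0.47227609 0.02122084 0.13354373] z [ 0.684 -0.067 -0.727] yaw -5.23 0.036716255372970824 60.77927112579346 [-0.54 -0.37 -0.46] [-0.09 -0.3  -1.08  0.03 -0.01  3.14]
shim 14324 ((508.4012145996094, 17.58616065979004), (37.75856018066406, 126.06510925292969), 84.3470458984375) [[443.79998779296875, 5.0], [569.2999877929688, -7.400000095367432], [573.0, 30.200000762939453], [447.5, 42.599998474121094]]
slope x,y [-0.1891897   0.01329786] z tip/thick [0.12431217 0.14894952]
shim 937 ((506.00262451171875, 16.47418975830078), (40.478363037109375, 128.6337127685547), 85.48104095458984) [[440.29998779296875, 1.399999976158142], [568.5, -8.800000190734863], [571.7000122070312, 31.600000381469727], [443.5, 41.70000076293945]]
slope x,y [-0.2057903  -0.00487686] z tip/thick [0.12309888 0.15339025]
```

View pics/w3.png

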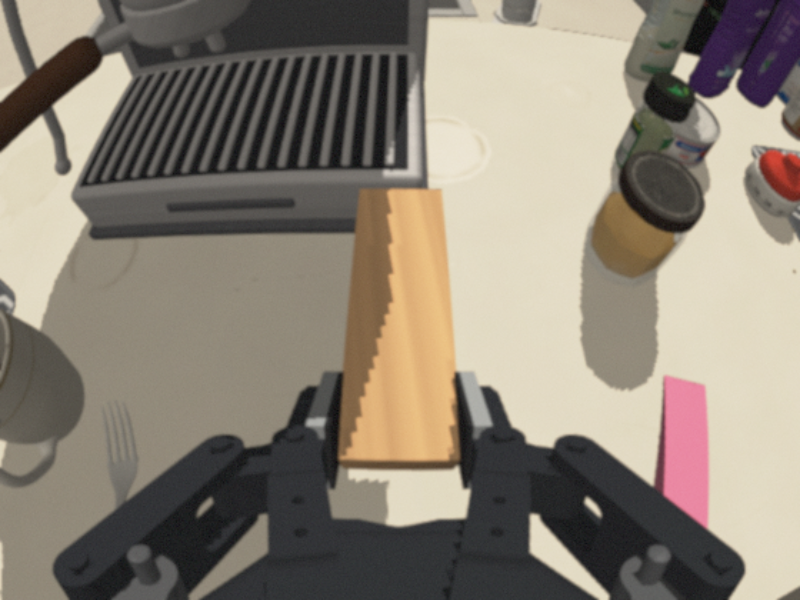

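The wrist view shows the shim held straight between the pads, with its tip at (400,190), in line with the tray's right part and ending before the tray front at (330,225). Joints 3 and 6 sit at their limits here, so I'll ease the yaw to about -2° (well within 0.3 rad) and descend slightly further out.

>>> servo_tool(commands=[[0.01,0,-0.02,0,0,0.018],[0.018,0.001,-0.05,0,0,0.018],[0.018,0.001,-0.08,0,0,0.018],[0.018,0.001,-0.085,0,0,0.018],[0.018,0.001,-0.085,0,0,0.018],[0.018,0.001,-0.085,0,0,0.018]])

```text
time_s: 6.07
position: [0.5115, 0.0231, 0.058]
tool_rot: [0.01, 0.935, -0.017, 0.355]
force: [-6.0, -0.7, -3.8]
opening: 0.0365
grip_force: 61.2
```

```bash
python3 - <<'E'
from look import *
s=snap("wrist"); W=wcloud(s); wshim(s,W,p)
E
```

```text
6.0667 [0.51149864 0.02305614 0.0579969 ] z [ 0.663 -0.031 -0.748] yaw -2.26 0.03647413586432872 61.24459147453308 [-5.97 -0.66 -3.84] [-0.1   0.   -1.08 -0.23  0.04  3.09]
shim 15966 ((547.11865234375, 19.115196228027344), (44.708152770996094, 127.708740234375), 88.61153411865234) [[482.70001220703125, -1.7000000476837158], [610.4000244140625, -4.800000190734863], [611.5, 39.900001525878906], [483.79998779296875, 43.0]]
slope x,y [-0.08808533 -0.00291126] z tip/thick [0.06113132 0.07286339]
```

The elbow limit pushed the tool out, and the tip lightly touched the tray front (6 N). A 45° lean is too much this close in. I'll back out and use about a 32° lean, then set the shim down and regrasp.

>>> servo_tool(commands=[[-0.01,0,0.005,0,0.02,0],[-0.022,0,0.005,0.002,0.053,0],[-0.022,0,0.005,0.002,0.053,0],[-0.022,0,0.005,0.002,0.053,0],[-0.022,0,0.005,0.002,0.053,0]])

```text
time_s: 6.53
position: [0.4935, 0.024, 0.0675]
tool_rot: [0.008, 0.959, -0.016, 0.283]
force: [-0.5, -0.1, -0.8]
opening: 0.0369
grip_force: 60.8
```

```bash
python3 - <<'E'
from look import *
s=snap("wrist"); W=wcloud(s); wshim(s,W,p)
E
```

```text
6.5333 [0.49347696 0.02397933 0.06750167] z [ 0.542 -0.025 -0.84 ] yaw -2.04 0.0369042463452878 60.82831621170044 [-0.49 -0.08 -0.84] [-0.1  -0.07 -0.98  0.09  0.03  3.08]
shim 16055 ((529.6927490234375, 22.36085319519043), (38.038944244384766, 123.94676208496094), 87.44258880615234) [[466.8999938964844, 6.099999904632568], [590.7999877929688, 0.6000000238418579], [592.5, 38.599998474121094], [468.6000061035156, 44.099998474121094]]
slope x,y [-2.32088260e-01 -2.04544868e-04] z tip/thick [0.05750945 0.0857147 ]
```

>>> servo_tool(commands=[[0,0,-0.02,0,-0.007,0],[0,0,-0.04,0,-0.014,0],[0,0,-0.052,0,-0.014,0],[0,0,-0.057,0,-0.014,0],[0,0,-0.058,0,-0.014,0],[0,0,-0.058,0,-0.014,0]])

```text
time_s: 7.08
position: [0.4916, 0.0247, 0.0076]
tool_rot: [0.008, 0.954, -0.016, 0.301]
force: [0.1, 0.0, 0.5]
opening: 0.0369
grip_force: 60.8
```

```bash
python3 - <<'E'
from look import *
s=snap("wrist"); W=wcloud(s); wshim(s,W,p)
E
```

```text
7.0833 [0.49158551 0.02472396 0.00764411] z [ 0.573 -0.024 -0.819] yaw -1.99 0.036861314761205514 60.768452882766724 [0.08 0.03 0.46] [-0.1   0.1  -1.07 -0.21  0.03  3.08]
shim 16348 ((527.4979248046875, 24.442951202392578), (40.43190383911133, 124.62555694580078), 87.49684143066406) [[464.3999938964844, 7.0], [588.9000244140625, 1.5], [590.5999755859375, 41.900001525878906], [466.1000061035156, 47.400001525878906]]
slope x,y [-0.1784484  -0.00361648] z tip/thick [0.00268815 0.02496876]
```

>>> servo_tool(commands=[[0.008,0,0,0,-0.002,0],[0.016,-0.0005,0,0,-0.004,0],[0.024,-0.001,-0.0005,0,-0.004,0],[0.032,-0.0014,-0.0005,0,-0.004,0],[0.04,-0.0017,-0.0005,0,-0.004,0],[0.048,-0.0021,-0.0005,0,-0.004,0],[0.054,-0.0024,-0.0005,0,-0.004,0],[0.054,-0.0024,-0.0005,0,-0.004,0],[0.054,-0.0024,-0.0005,0,-0.004,0]])

```text
time_s: 7.88
position: [0.5464, 0.0223, 0.0076]
tool_rot: [0.008, 0.952, -0.016, 0.307]
force: [-0.6, -0.2, -0.2]
opening: 0.0364
grip_force: 60.8
```

```bash
python3 - <<'E'
from look import *
s=snap("wrist"); W=wcloud(s); wshim(s,W,p); cv2.imwrite("pics/w4.png",cv2.resize(s["img"][:,:,::-1],(800,600)))
E
```

```text
7.8833 [0.54643371 0.02228229 0.00757969] z [ 0.584 -0.024 -0.812] yaw -1.99 0.03639656302012042 60.778377056121826 [-0.57 -0.21 -0.2 ] [-0.09  0.18 -0.97 -0.2   0.03  3.09]
shim 14711 ((571.7909545898438, 20.19780158996582), (40.34672546386719, 106.20932006835938), 87.31074523925781) [[517.7999877929688, 2.5], [623.9000244140625, -2.4000000953674316], [625.7999877929688, 37.900001525878906], [519.7000122070312, 42.79999923706055]]
slope x,y [-0.16366825  0.0047286 ] z tip/thick [0.00711963 0.02476427]
```

View pics/w4.png

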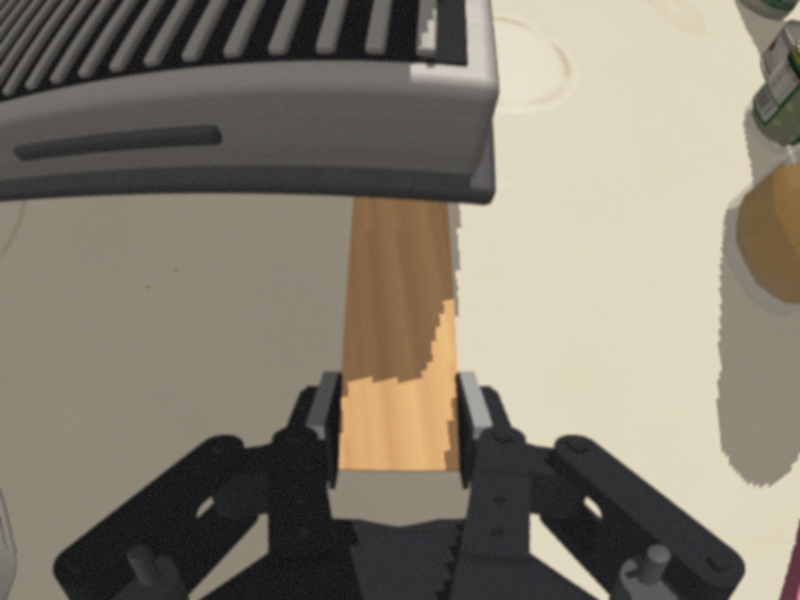

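The wrist view shows the shim lying flat, its front part under the tray edge at (400,200), centred about 35 mm in from the tray's right edge, in line with the foot. I'll slide in slowly and watch the force.

>>> servo_tool(commands=[[0.003,0,0,0,0,0],[0.006,-0.0003,0,0,0,0],[0.009,-0.0004,0,0,0,0],[0.012,-0.0005,0,0,0,0],[0.015,-0.0007,0,0,0,0],[0.018,-0.0008,0,0,0,0],[0.021,-0.0009,0,0,0,0],[0.024,-0.001,0,0,0,0],[0.026,-0.0011,0,0,0,0],[0.028,-0.0012,0,0,0,0]])

```text
time_s: 8.77
position: [0.5738, 0.0211, 0.0072]
tool_rot: [0.008, 0.952, -0.016, 0.306]
force: [-0.2, -0.1, -0.8]
opening: 0.0366
grip_force: 60.8
```

>>> servo_tool(commands=[[0.001,0,0,0,0,0],[0.002,0,0,0,0,0],[0.003,0,0,0,0,0],[0.004,-0.0001,0,0,0,0],[0.004,-0.0001,0,0,0,0]])

```text
time_s: 9.18
position: [0.5773, 0.0211, 0.007]
tool_rot: [0.008, 0.952, -0.016, 0.306]
force: [-1.5, -0.2, -1.0]
opening: 0.0364
grip_force: 60.8
```

>>> servo_tool(commands=[[0.001,0,0,0,0,0],[0.002,0,0,0,0,0],[0.003,0,0,0,0,0],[0.004,-0.0001,0,0,0,0],[0.004,-0.0001,0,0,0,0]])

```text
time_s: 9.6
position: [0.581, 0.021, 0.0067]
tool_rot: [0.008, 0.952, -0.016, 0.306]
force: [-1.6, -0.1, -3.0]
opening: 0.0367
grip_force: 60.8
```

>>> servo_tool(commands=[[0.001,0,0,0,0,0],[0.002,0,0,0,0,0],[0.002,0,0,0,0,0],[0.002,0,0,0,0,0]])

```text
time_s: 9.93
position: [0.5829, 0.021, 0.0067]
tool_rot: [0.008, 0.952, -0.016, 0.306]
force: [-3.2, -0.7, -4.6]
opening: 0.0366
grip_force: 60.8
```

>>> servo_tool(commands=[[0.001,0,0,0,0,0],[0.002,0,0,0,0,0],[0.002,0,0,0,0,0],[0.002,0,0,0,0,0]])

```text
time_s: 10.27
position: [0.5841, 0.021, 0.0063]
tool_rot: [0.008, 0.952, -0.016, 0.305]
force: [-7.1, -0.0, -3.9]
opening: 0.0366
grip_force: 61.0
```

```bash
python3 - <<'E'
from look import *
print(st["moment"].round(2))
s=snap("wrist"); W=wcloud(s); wshim(s,W,p)
d=np.load("scene.npz"); s=snap("scene"); a=cv2.cvtColor(d["img"],7).astype(np.float32); b=cv2.cvtColor(s["img"],7).astype(np.float32)
for (u0,v0,u1,v1) in((120,110,180,190),(185,140,220,175)): print("machine px shift",cv2.phaseCorrelate(a[v0:v1,u0:u1].copy(),b[v0:v1,u0:u1].copy(),cv2.createHanningWindow((u1-u0,v1-v0),cv2.CV_32F)))
E
```

```text
10.2667 [0.5840785  0.02100788 0.00632771] z [ 0.581 -0.024 -0.814] yaw -2.0 0.03658110959130133 61.04012846946716 [-7.05 -0.   -3.93] [-0.09  0.24 -0.89 -0.18  0.03  3.1 ]
[ 0.1   2.21 -0.05]
shim 9424 ((586.356689453125, 21.085590362548828), (37.82925033569336, 57.375667572021484), 87.12637329101562) [[556.7999877929688, 3.5999999046325684], [614.0999755859375, 0.800000011920929], [616.0, 38.5], [558.7000122070312, 41.400001525878906]]
slope x,y [-0.16558775  0.002845  ] z tip/thick [0.01291223 0.02425161]
machine px shift ((0.06062943286398692, -0.0978908154703575), 1.1005877741177876)
machine px shift ((-0.1256920843307725, 0.11106132411660496), 1.0701723628573947)
```

>>> servo_tool(commands=[[0,0,-0.001,0,0,0],[0,0,-0.002,0,0,0],[0,0,-0.002,0,0,0],[0,0,-0.002,0,0,0]])

```text
time_s: 10.7
position: [0.5846, 0.021, 0.0059]
tool_rot: [0.008, 0.952, -0.016, 0.307]
force: [-15.6, -0.1, 12.1]
opening: 0.0367
grip_force: 63.1
```

```bash
python3 - <<'E'
from look import *
print(st["moment"].round(2))
s=snap("wrist"); W=wcloud(s); wshim(s,W,p); x,y,z=np.moveaxis(W,-1,0)
print("table near",np.nanmedian(z[(x>.53)&(x<.59)&(y<-.03)&(y>-.06)]),np.nanmedian(z[(x>.53)&(x<.59)&(y<.12)&(y>.08)]))
E
```

```text
10.7 [0.58456565 0.02102827 0.00587597] z [ 0.584 -0.024 -0.812] yaw -2.02 0.0367429390251421 63.05967450141907 [-15.59  -0.13  12.11] [-0.09  0.24 -0.89 -0.18  0.03  3.1 ]
[ 0.2   2.   -0.12]
shim 9405 ((586.5829467773438, 21.077194213867188), (37.92094802856445, 56.9524040222168), 87.09329986572266) [[557.2000122070312, 3.5999999046325684], [614.0999755859375, 0.699999988079071], [616.0, 38.599998474121094], [559.0999755859375, 41.5]]
slope x,y [-0.1602571   0.00236455] z tip/thick [0.01273825 0.02407722]
table near 0.06685448351615621 -0.0002960177219399609
```

>>> servo_tool(commands=[[0,0,0.002,0,0,0],[0,0,0.002,0,0,0]])

```text
time_s: 10.92
position: [0.5845, 0.021, 0.0069]
tool_rot: [0.008, 0.952, -0.016, 0.306]
force: [-4.0, 0.4, -6.5]
opening: 0.0368
grip_force: 60.5
```

>>> servo_tool(commands=[[0,0,0,0,0,0],[0,0,0,0,0,0],[0,0,0.002,0,0,0],[0,0,0.003,0,0,0],[0,0,0.003,0,0,0],[0,0,0.003,0,0,0]], claw=0.6)

```text
time_s: 11.42
position: [0.5872, 0.0208, 0.0116]
tool_rot: [0.008, 0.951, -0.016, 0.308]
force: [-0.9, 0.1, 0.1]
opening: 0.0516
grip_force: 0.0
```

```bash
python3 - <<'E'
from look import *
print(st["moment"].round(2))
s=snap("wrist"); W=wcloud(s); wshim(s,W,p)
E
```

```text
11.4167 [0.58721847 0.02081484 0.01159922] z [ 0.586 -0.024 -0.81 ] yaw -1.99 0.05156193603974164 0.0 [-0.86  0.1   0.14] [-0.09  0.23 -0.89 -0.17  0.03  3.1 ]
[ 0.05  0.62 -0.02]
shim 8754 ((585.361083984375, 20.202098846435547), (43.75210189819336, 57.131507873535156), 86.24504852294922) [[555.4000244140625, 0.20000000298023224], [612.4000244140625, -3.5], [615.2999877929688, 40.20000076293945], [558.2999877929688, 43.900001525878906]]
slope x,y [-0.15232923  0.0166122 ] z tip/thick [0.01255704 0.02312189]
```

Released, the thick end settled about 1 mm, so it had been held slightly up. I'll regrasp a little higher with the shim flat and push until it drags again.

>>> servo_tool(commands=[[0,0,-0.001,0,0,0],[0,0,-0.001,0,0,0],[0,0,-0.001,0,0,0],[0,0,-0.001,0,0,0],[0,0,-0.001,0,0,0]], claw=0.2)

```text
time_s: 11.88
position: [0.5861, 0.0209, 0.01]
tool_rot: [0.008, 0.951, -0.016, 0.307]
force: [-4.4, 0.1, 5.4]
opening: 0.0364
grip_force: 59.4
```

>>> servo_tool(commands=[[0.001,0,0,0,0,0],[0.002,0,0,0,0,0],[0.003,-0.0001,0,0,0,0],[0.003,-0.0001,0,0,0,0]])

```text
time_s: 12.22
position: [0.5861, 0.0209, 0.0099]
tool_rot: [0.008, 0.952, -0.016, 0.306]
force: [-23.5, -0.1, 29.4]
opening: 0.0364
grip_force: 63.1
```

>>> servo_tool(commands=[[0.001,0,0,0,0,0],[0.002,0,0,0,0,0],[0.003,-0.0001,0,0,0,0],[0.003,-0.0001,0,0,0,0]])

```text
time_s: 12.55
position: [0.5862, 0.021, 0.0098]
tool_rot: [0.008, 0.952, -0.016, 0.305]
force: [-43.4, 1.1, 54.2]
opening: 0.0361
grip_force: 66.4
```

Force rises along the tool axis without motion, so the fingertips or shim are jamming on the worktop. I'll back off, open and look.

>>> servo_tool(commands=[[-0.003,0,0,0,0,0],[-0.007,0,0.001,0,0,0],[-0.007,0,0.001,0,0,0]])

```text
time_s: 12.8
position: [0.584, 0.0208, 0.0103]
tool_rot: [0.008, 0.952, -0.016, 0.306]
force: [0.2, 0.5, -1.2]
opening: 0.0364
grip_force: 61.3
```

>>> servo_tool(commands=[[0,0,0,0,0,0],[0,0,0,0,0,0],[0,0,0.002,0,0,0],[0,0,0.004,0,0,0],[0,0,0.004,0,0,0],[0,0,0.004,0,0,0]], claw=0.6)

```text
time_s: 13.3
position: [0.5854, 0.0207, 0.0148]
tool_rot: [0.008, 0.952, -0.016, 0.307]
force: [0.4, 0.3, 0.2]
opening: 0.0511
grip_force: 0.0
```

```bash
python3 - <<'E'
from look import *
print(st["moment"].round(2))
s=snap("wrist"); W=wcloud(s); wshim(s,W,p); cv2.imwrite("pics/w5.png",cv2.resize(s["img"][:,:,::-1],(800,600)))
s=snap("scene"); im=s["img"][110:270,150:363]; cv2.imwrite("pics/s5.png",cv2.resize(im[:,:,::-1],(800,600),interpolation=cv2.INTER_CUBIC))
E
```

```text
13.3 [0.58535195 0.02067769 0.01481155] z [ 0.584 -0.024 -0.811] yaw -1.99 0.05108008672466623 0.0 [0.38 0.33 0.2 ] [-0.09  0.22 -0.89 -0.16  0.03  3.09]
[ 0.01  0.6  -0.01]
shim 8729 ((585.029541015625, 19.28334617614746), (40.804073333740234, 58.94007110595703), 87.43920135498047) [[554.7000122070312, 0.20000000298023224], [613.5999755859375, -2.4000000953674316], [615.4000244140625, 38.29999923706055], [556.5, 41.0]]
slope x,y [-0.15510772  0.01055086] z tip/thick [0.01223199 0.02311005]
```

View pics/s5.png

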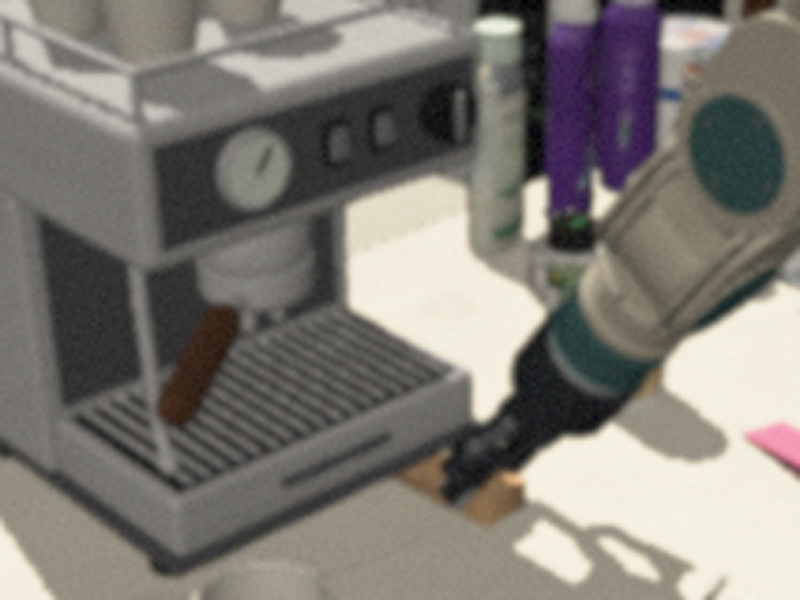

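The scene crop shows the fingers at (470,470) around the thick end, clear of the tray front, with the shim under the tray. The jam came from the grip pressing the shim down. I'll grip again higher, take the down-force off, and push in small steps.

>>> servo_tool(commands=[[0,0,0,0,0,0],[0,0,0,0,0,0],[0,0,0.001,0,0,0],[0,0,0.001,0,0,0],[0,0,0.001,0,0,0]], claw=0.2)

```text
time_s: 13.82
position: [0.5846, 0.0207, 0.0153]
tool_rot: [0.008, 0.952, -0.016, 0.307]
force: [-0.4, 0.0, -1.3]
opening: 0.0356
grip_force: 59.8
```

>>> servo_tool(commands=[[0.001,0,0,0,0,0],[0.002,0,0,0,0,0],[0.002,0,0,0,0,0]])

```text
time_s: 14.07
position: [0.5862, 0.0207, 0.0149]
tool_rot: [0.008, 0.952, -0.016, 0.306]
force: [-1.8, -0.6, -0.1]
opening: 0.0358
grip_force: 59.9
```

>>> servo_tool(commands=[[0.001,0,0.0001,0,0,0],[0.002,0,0.0003,0,0,0],[0.003,-0.0001,0.0005,0,0,0],[0.003,-0.0001,0.0005,0,0,0]])

```text
time_s: 14.4
position: [0.5869, 0.0208, 0.0148]
tool_rot: [0.008, 0.952, -0.016, 0.305]
force: [-12.8, -0.7, 12.1]
opening: 0.0355
grip_force: 61.5
```

>>> servo_tool(commands=[[0.001,0,0.0001,0,0,0],[0.002,0,0.0002,0,0,0],[0.002,0,0.0003,0,0,0],[0.002,0,0.0003,0,0,0]])

```text
time_s: 14.73
position: [0.5872, 0.0208, 0.0147]
tool_rot: [0.008, 0.953, -0.016, 0.304]
force: [-22.9, -0.3, 21.0]
opening: 0.0358
grip_force: 62.9
```

>>> servo_tool(commands=[[0,0,0.001,0,0,0],[0,0,0.0015,0,0,0],[0,0,0.0015,0,0,0]])

```text
time_s: 14.98
position: [0.5871, 0.0208, 0.0148]
tool_rot: [0.008, 0.953, -0.016, 0.303]
force: [-9.6, 0.1, 3.5]
opening: 0.0357
grip_force: 60.5
```

```bash
python3 - <<'E'
from look import *
print(st["moment"].round(2))
s=snap("wrist"); W=wcloud(s); wshim(s,W,p)
d=np.load("scene.npz"); s=snap("scene"); a=cv2.cvtColor(d["img"],7).astype(np.float32); b=cv2.cvtColor(s["img"],7).astype(np.float32)
for (u0,v0,u1,v1) in((120,110,180,190),(185,140,220,175),(195,170,255,240)): print("machine px shift",cv2.phaseCorrelate(a[v0:v1,u0:u1].copy(),b[v0:v1,u0:u1].copy(),cv2.createHanningWindow((u1-u0,v1-v0),cv2.CV_32F)))
E
```

```text
14.9833 [0.58713162 0.02080776 0.01480839] z [ 0.577 -0.024 -0.817] yaw -2.02 0.0356674055462731 60.51386475563049 [-9.64  0.1   3.47] [-0.09  0.22 -0.88 -0.14  0.03  3.1 ]
[ 0.04  1.89 -0.1 ]
shim 8278 ((584.9425048828125, 21.330568313598633), (40.84796142578125, 56.21662902832031), 84.90736389160156) [[555.0999755859375, 3.5], [611.0999755859375, -1.5], [614.7999877929688, 39.20000076293945], [558.7999877929688, 44.20000076293945]]
slope x,y [-0.16087039  0.00542881] z tip/thick [0.0128279  0.02722358]
machine px shift ((0.0788856107562097, 0.0068969647158780845), 1.0597234614690145)
machine px shift ((0.011526001707157008, -0.09622669521834837), 1.061890114236761)
machine px shift ((0.07292568932521348, 0.01366736038277594), 0.9937034609141173)
```

>>> servo_tool(commands=[[0.001,0,0.0007,0,0,0],[0.002,0,0.0014,0,0,0],[0.002,0,0.0014,0,0,0]])

```text
time_s: 15.33
position: [0.5876, 0.0209, 0.0148]
tool_rot: [0.008, 0.953, -0.016, 0.301]
force: [-10.8, -0.8, -0.4]
opening: 0.0355
grip_force: 60.2
```

>>> servo_tool(commands=[[0.001,0,0.0007,0,0,0],[0.002,0,0.0014,0,0,0],[0.002,0,0.0014,0,0,0]])

```text
time_s: 15.58
position: [0.5877, 0.0209, 0.0149]
tool_rot: [0.008, 0.954, -0.016, 0.299]
force: [-11.0, 0.2, 0.2]
opening: 0.0357
grip_force: 60.1
```

A steady drag of about 11 N with nearly no vertical load shows that the foot now bears on the flat shim. I'll relax the push, let go and withdraw along the tool axis.

>>> servo_tool(commands=[[-0.002,0,-0.001,0,0,0],[-0.003,0,-0.0015,0,0,0]])

```text
time_s: 15.75
position: [0.5877, 0.0209, 0.0154]
tool_rot: [0.008, 0.953, -0.016, 0.302]
force: [-5.0, 0.7, -2.3]
opening: 0.0357
grip_force: 59.8
```

>>> servo_tool(commands=[[0,0,0,0,0,0],[0,0,0,0,0,0],[0,0,0,0,0,0],[0,0,0,0,0,0],[0,0,0,0,0,0],[0,0,0,0,0,0]], claw=0.65)

```text
time_s: 16.25
position: [0.5938, 0.0205, 0.0198]
tool_rot: [0.008, 0.951, -0.016, 0.308]
force: [0.2, 0.1, 0.4]
opening: 0.0556
grip_force: 0.0
```

>>> servo_tool(commands=[[-0.006,0,0.009,0,0,0],[-0.014,0,0.02,0,0,0],[-0.024,0,0.035,0,0,0],[-0.035,0.001,0.05,0,0,0],[-0.045,0.001,0.065,0,0,0],[-0.055,0.002,0.08,0,0,0],[-0.055,0.002,0.08,0,0,0],[-0.055,0.002,0.08,0,0,0]])

```text
time_s: 16.92
position: [0.5387, 0.0226, 0.1006]
tool_rot: [0.008, 0.951, -0.016, 0.308]
force: [-0.2, -0.3, -1.0]
opening: 0.0555
grip_force: 0.0
```

```bash
python3 - <<'E'
from look import *
s=snap("wrist"); W=wcloud(s); r,c,P=shimfit(W,s["img"],(.5,.63,-.04,.09)); print(len(P),r,c)
co=np.linalg.lstsq(np.c_[P[:,:2],np.ones(len(P))],P[:,2],rcond=None)[0]; print("slope",co[:2],np.percentile(P[:,2],[2,98]))
cv2.imwrite("pics/w6.png",cv2.resize(s["img"][:,:,::-1],(800,600)))
for n in("scene","top"):
  s=snap(n); W=cloud(s); r,c,P=shimfit(W,s["img"],(.5,.63,-.04,.09)); print(n,len(P),r,c,np.percentile(P[:,2],[2,98]))
E
```

```text
16.9167 [0.53873191 0.02257417 0.10059012] z [ 0.586 -0.025 -0.81 ] yaw -1.99 0.05548602137536163 0.0 [-0.2  -0.25 -0.99] [-0.1  -0.06 -0.91  0.1   0.03  3.09]
3380 ((586.4735107421875, 20.15196990966797), (40.69051742553711, 58.80575180053711), 85.42364501953125) [[555.5, 2.200000047683716], [614.2000122070312, -2.5], [617.4000244140625, 38.099998474121094], [558.7999877929688, 42.79999923706055]]
slope [-0.12953037  0.00888621] [0.01217321 0.02253619]
scene 292 ((592.5608520507812, 22.84832000732422), (38.35249710083008, 73.78377532958984), 87.29487609863281) [[554.7999877929688, 5.400000095367432], [628.5, 2.0], [630.2999877929688, 40.29999923706055], [556.5999755859375, 43.70000076293945]] [0.00459131 0.0227429 ]
top 326 ((584.6196899414062, 19.86822509765625), (36.9084358215332, 57.38204574584961), 86.72435760498047) [[554.9000244140625, 3.0999999046325684], [612.2000122070312, -0.20000000298023224], [614.2999877929688, 36.70000076293945], [557.0, 39.900001525878906]] [0.01059991 0.04007398]
```

View pics/w6.png

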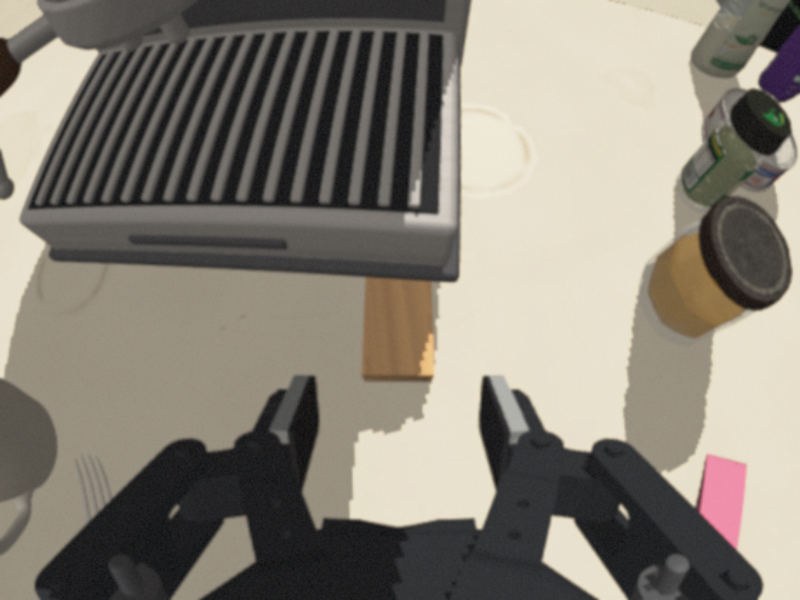

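The wrist view shows the shim left under the tray, thick end at (398,378), flat and in line with the foot, with the jar and mug where they were. To be sure that the foot really bears on it, I'll press lightly on the thick end with the fingers shut and feel the resistance.

>>> servo_tool(commands=[[-0.005,0,-0.02,0,0,0],[-0.005,0,-0.05,0,0,0],[-0.005,0,-0.075,0,0,0],[-0.005,0,-0.088,0,0,0],[-0.005,0,-0.088,0,0,0],[-0.005,0,-0.088,0,0,0],[-0.005,0,-0.088,0,0,0],[-0.005,0,-0.088,0,0,0]], claw=0)

```text
time_s: 17.73
position: [0.5344, 0.0225, 0.0125]
tool_rot: [0.008, 0.951, -0.016, 0.308]
force: [0.8, -1.6, 0.9]
opening: -0.0001
grip_force: 0.0
```

>>> servo_tool(commands=[[0.002,0,0,0,0,0],[0.004,0,0,0,0,0],[0.006,0,0,0,0,0],[0.006,0,0,0,0,0]])

```text
time_s: 18.07
position: [0.5403, 0.0225, 0.0122]
tool_rot: [0.008, 0.951, -0.016, 0.308]
force: [-0.1, -0.2, -0.3]
opening: 0.0004
grip_force: 0.0
```

>>> servo_tool(commands=[[0.001,0,0,0,0,0],[0.002,0,0,0,0,0],[0.003,0,0,0,0,0],[0.003,0,0,0,0,0]])

```text
time_s: 18.4
position: [0.5422, 0.0226, 0.0112]
tool_rot: [0.008, 0.952, -0.016, 0.307]
force: [-0.5, -0.0, 0.2]
opening: -0.0002
grip_force: 0.0
```

>>> servo_tool(commands=[[0.001,0,0.0003,0,0,0],[0.002,0,0.0006,0,0,0],[0.002,0,0.0006,0,0,0]])

```text
time_s: 18.65
position: [0.5442, 0.0226, 0.0119]
tool_rot: [0.008, 0.952, -0.016, 0.307]
force: [-0.4, -0.2, -0.4]
opening: 0.0003
grip_force: 0.0
```

>>> servo_tool(commands=[[0.001,0,0.0003,0,0,0],[0.002,0,0.0006,0,0,0],[0.002,0,0.0006,0,0,0]])

```text
time_s: 18.9
position: [0.5463, 0.0226, 0.0126]
tool_rot: [0.008, 0.952, -0.016, 0.307]
force: [-1.0, 0.1, 0.2]
opening: -0.0002
grip_force: 0.0
```

>>> servo_tool(commands=[[0.001,0,0.0003,0,0,0],[0.002,0,0.0006,0,0,0],[0.002,0,0.0006,0,0,0]])

```text
time_s: 19.15
position: [0.5483, 0.0226, 0.0132]
tool_rot: [0.008, 0.952, -0.016, 0.307]
force: [0.1, 0.8, 0.7]
opening: 0.0001
grip_force: 0.0
```

>>> servo_tool(commands=[[0.001,0,-0.001,0,0,0],[0.002,0,-0.001,0,0,0],[0.002,0,-0.001,0,0,0]])

```text
time_s: 19.4
position: [0.5502, 0.0226, 0.012]
tool_rot: [0.008, 0.952, -0.016, 0.307]
force: [-0.2, -0.3, 0.6]
opening: 0.0001
grip_force: 0.0
```

>>> servo_tool(commands=[[0.001,0,0,0,0,0],[0.002,0,0,0,0,0],[0.002,0,0,0,0,0]])

```text
time_s: 19.65
position: [0.5516, 0.0226, 0.0117]
tool_rot: [0.008, 0.952, -0.016, 0.306]
force: [-0.7, 0.4, 1.1]
opening: 0.0003
grip_force: 0.5
```

```bash
python3 - <<'E'
from look import *
for n in("scene","wrist"):
  s=snap(n); W=wcloud(s) if n=="wrist" else cloud(s); r,c,P=shimfit(W,s["img"],(.5,.63,-.04,.09)); print(n,len(P),r,c,np.percentile(P[:,2],[2,98]))
E
```

```text
19.65 [0.55159577 0.0226381  0.01167846] z [ 0.583 -0.024 -0.812] yaw -1.99 0.00026841745804940035 0.4932101257145405 [-0.73  0.38  1.13] [-0.09  0.18 -0.96 -0.19  0.03  3.09]
scene 254 ((586.187255859375, 23.592063903808594), (37.841487884521484, 88.11901092529297), 87.38672637939453) [[541.2999877929688, 6.699999809265137], [629.2999877929688, 2.700000047683716], [631.0999755859375, 40.5], [543.0, 44.5]] [0.00588039 0.02355473]
wrist 8099 ((589.4169311523438, 20.188255310058594), (41.71116638183594, 64.17877197265625), 89.4489517211914) [[557.0999755859375, -0.4000000059604645], [621.2999877929688, -1.0], [621.7000122070312, 40.70000076293945], [557.5, 41.400001525878906]] [0.01177491 0.02271353]
```

>>> servo_tool(commands=[[0.001,0,0.0003,0,0,0],[0.002,0,0.0006,0,0,0],[0.002,0,0.0006,0,0,0]])

```text
time_s: 20.0
position: [0.5518, 0.0227, 0.0114]
tool_rot: [0.008, 0.952, -0.016, 0.305]
force: [-7.1, 0.3, 4.8]
opening: 0.0001
grip_force: 3.5
```

>>> servo_tool(commands=[[0.001,0,0.0003,0,0,0],[0.002,0,0.0006,0,0,0],[0.002,0,0.0006,0,0,0]])

```text
time_s: 20.25
position: [0.5519, 0.0227, 0.0111]
tool_rot: [0.008, 0.953, -0.016, 0.304]
force: [-11.9, -0.7, 8.4]
opening: -0.0002
grip_force: 6.1
```

>>> servo_tool(commands=[[0.001,0,0.001,0,0,0],[0.002,0,0.002,0,0,0],[0.002,0,0.002,0,0,0]])

```text
time_s: 20.5
position: [0.552, 0.023, 0.0113]
tool_rot: [0.008, 0.953, -0.016, 0.302]
force: [-8.7, -0.2, 0.1]
opening: -0.0
grip_force: 4.4
```

>>> servo_tool(commands=[[0.001,0,0.0007,0,0,0],[0.002,0,0.0014,0,0,0],[0.002,0,0.0014,0,0,0]])

```text
time_s: 20.75
position: [0.5521, 0.0231, 0.0113]
tool_rot: [0.008, 0.954, -0.016, 0.3]
force: [-10.8, 0.6, 0.7]
opening: -0.0009
grip_force: 5.5
```

A purely horizontal push of about 11 N does not move it, so the foot bears firmly on the shim. I'll withdraw.

>>> servo_tool(commands=[[-0.005,0,0,0,0,0],[-0.015,0,0.005,0,0,0],[-0.025,0,0.03,0,0,0],[-0.03,0,0.06,0,0,0],[-0.03,0,0.09,0,0,0],[-0.03,0,0.1,0,0,0],[-0.03,0,0.1,0,0,0],[-0.03,0,0.1,0,0,0]])

```text
time_s: 21.42
position: [0.5311, 0.0225, 0.1181]
tool_rot: [0.008, 0.951, -0.016, 0.308]
force: [-0.4, -1.4, 0.0]
opening: -0.0
grip_force: 0.0
```

```bash
python3 - <<'E'
from look import *
s=snap("wrist"); W=wcloud(s); r,c,P=shimfit(W,s["img"],(.5,.63,-.04,.09)); print(len(P),r,c,np.percentile(P[:,2],[2,98]))
print(order.close_job())
E
```

```text
21.4167 [0.53110138 0.02249586 0.11809143] z [ 0.587 -0.025 -0.81 ] yaw -1.99 -1.63617262764211e-05 0.0 [-0.41 -1.42  0.02] [-0.1  -0.11 -0.9   0.15  0.03  3.09]
2880 ((587.0288696289062, 20.957956314086914), (37.39059829711914, 58.56221008300781), 87.10193634033203) [[556.7999877929688, 3.799999952316284], [615.2999877929688, 0.800000011920929], [617.2000122070312, 38.099998474121094], [558.7000122070312, 41.099998474121094]] [0.012506   0.02256013]
the job is handed in; nothing more can be done
None
```

I slid the shim flat under the stuck foot until it dragged, let go, backed the arm clear and handed the job in; its thin end is about 13 mm past the foot's middle, and an 11 N push did not move it, though the shim's tip touched the tray front at about 6 N on the way and the result of the judging was not shown.

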